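# Draw the nuts from a gate hopper

## Robot

A 6-joint arm with a two-finger parallel gripper is mounted at the origin on a cart in front of the work surface, level with it; the furniture and walls round the work are solid. World frame = base frame: x ahead of the robot, y to its left, z up, the work surface at z = 0. Lengths are in mm, angles in rad, forces in N, time in s.
With the tool pointing down it reaches from about 275 to 975 mm from the base axis. Payload 8.4 kg.
Tool frame: the origin (TCP) lies on the centre line of the jaws, within the pads' length; the fingertips stand 17 mm ahead of it and the grasp point (between the pads) lies 2 mm behind it (tcp_to_tips is the distance from the TCP to the fingertips, in mm); z points along the fingers, y is the line along which they close (so a half turn about z gives the same grasp; the last joint's range is limited). The gripper opens to 92 mm and grips with 3 to 60 N. Pads are 20 mm wide; open, the fingers measure 128 mm over their backs; the gripper's body (75 mm by 189 mm) begins 69 mm behind the grasp point.
Start: joints at [-0.002, 0.353, 1.633, -0, 1.155, -0.002], TCP at [625.002, -0, 231.583] pointing down, gripper open.
Joint ranges: [-2.63, 2.63], [-0.92, 2.1], [0.06, 2.66], [-1.3, 4.44], [0, 2.69], [-3.02, 3.02]. Speed limits (rad/s): [2.22, 2.22, 2.79, 3.14, 3.14, 3.14].

## Interface

Orientations are given as a unit quaternion [w, x, y, z].
In Python, from plant import * gives the robot as it stands. Calls block until the motion is done:
- reach(position, orientation): joint-space move of the TCP to a pose.
- move_linear(position, orientation=None, rate=150): straight line of the TCP; orientation=None keeps the orientation; rate is the mean speed in mm/s.
- move_joints(angles): joint-space move.
- grip(opening): opening from 0.0 (shut) to 1.0 (fully open); the grip force is fixed at half the most; returns when the fingers have stopped.
- sleep(seconds).
- solve_ik(position, orientation): joint angles nearest the present ones, or None.
- state(): the state.
- snapshot(name): name is "scene" or "side" or "wrist"; returns a dict with "image" (400x640x3 uint8, red, green, blue), "z_map" (400x640 float32, mm along the optical axis (not along the pixel's ray), 0 where there is no reading), "fx", "fy", "cx", "cy" (pixels), "world_from_camera" (4x4, takes a point from camera to world coordinates). Camera axes: x right, y up, looking along -z (the intrinsics and any distortion apply to the point x, -y, -z); pixel columns grow to the right and rows downward; lengths in mm; the calibration is good to about 2 mm. A picture is of the moment at which its call begins.
A pose or a line that the arm cannot do raises IKError and nothing moves.
- hand_in(): hands the job in; it is judged then, once.
The state is a dict: "time_s": time; "joint_positions": joint angles; "dq": joint speeds; "joint_torque": joint torques, N m; "position": TCP position; "orientation": TCP orientation; "contact_force": force on the tool from outside, world axes, zero at the start; "wrist_torque": the same for the moment, N m; "width": opening from 0.0 (shut) to 1.0 (fully open); "finger_force": force on a finger pad.
Only numpy, scipy, OpenCV 4.12 (cv2) and the standard library are available. Lean on these libraries where they do the work, as an engineer would, in place of code of your own. Each camera call takes 0.05 s, during which the arm holds its last target. There are 200 camera calls.

## Task

Slide the steel catch pan, handle outward, under the hopper that holds the hex nuts, in against its rear bar, then pull that hopper's slide gate all the way out so that all the nuts drop into the pan, and push the gate fully home again. Leave the pan where it is. The hoppers only stand on the bench by their own weight, so feel for the gate's stops and do not drag or shove either hopper out of place; leave the bolt hopper shut and the other things alone.

Things in the scene. Friction and masses are not known exactly. Their poses are not given: they have to be found in the camera images.
- nut_hopper: grey steel hopper with the four hex nuts, 152 mm wide over its feet, 151 mm high, 2 to 3 kg. Origin on the bench under the bin's centre; x out of its back, -x its front (looks to the robot's right), z up. Not fixed: stands by its weight on rubber feet, slides if pushed with over 12 to 24 N (it varies). Side legs x -50 to +55 mm, 109 mm clear between; 55 mm free height under the gate.
- nut_rim (a point): centre of the nut hopper's open top, 150 mm above the bench. Round bin: outer radius 70 mm from here down to 120, then a cone to radius 42 at height 78. It overhangs the gate's grip, which cannot be taken from straight above: come from its front, tool leaning away from the hopper 35 to 45 degrees.
- nut_bar (a point): middle of the front face of the bar across the back between the nut hopper's legs, 45 mm behind the hopper's centre, 14 above the bench (bar from 8 to 21): the stop for the pan slid in from the front.
- nut_gate (a joint): m, slide gate under the nut hopper's throat: 0 = shut against its inner stop; grows as it is drawn out along the hopper's -x, to an outer stop 60 to 90 mm out that has to be felt. Slides stiffly (about 5 N), stays where it is left; both stops are hard. Starts within 2 mm of shut.
- nut_grip (a point): in the black grip block on the nut gate: block 24 mm long (hopper x), 16 wide (hopper y), from 50 to 78 above the bench; this point is 66 above the bench, 82 in front of the hopper's centre when shut, and moves with the gate. Pinch it across its 16 mm width. A thin rod joins it to the gate plate, whose 78 wide front edge is 18 behind the block. Axes as the hopper's.
- bolt_hopper: the other hopper: same shape, sizes and axes as the nut hopper, not fixed either; holds two hex bolts, to be left alone. Either one may be the left one.
- bolt_gate (a joint): m, the bolt hopper's gate, as the nut gate; starts within 2 mm of shut, to be left shut.
- pan: shallow rectangular steel catch pan, 122 (x) by 92 (y) by 26 mm high, walls and floor 3 thick, 0.2 to 0.35 kg, loose; a black stub handle sticks out of its short -x end. Origin under the centre of the pan, z up. Goes under the nut hopper endways from the front, handle outward, 8 to spare each side; against the rear bar its centre is 16 mm in front of the hopper's centre.
- pan_grip (a point): in the pan's black stub handle, 90 mm from the pan's centre along its -x, 17 above the bench: handle 16 wide (y), 7 to 23 above the bench, its free end 17 farther out. Pinch it across its width. With the pan home under the hopper it lies 106 in front of the hopper's centre, below and before the gate's grip: lean the tool away here too.
- nut0: M16 hex nut, 24x28x13 mm, origin at the centre of its underside; starts in the nut hopper's bin, on the gate.
- nut1: M16 hex nut, 24x28x13 mm, origin at the centre of its underside; starts in the nut hopper's bin, on the gate.
- nut2: M16 hex nut, 24x28x13 mm, origin at the centre of its underside; starts in the nut hopper's bin, on the gate.
- nut3: M16 hex nut, 24x28x13 mm, origin at the centre of its underside; starts in the nut hopper's bin, on the gate.
- bolt0: M10 hex bolt 49 mm long, 18 mm across; lies in the bolt hopper's bin; to stay there.
- bolt1: M10 hex bolt 49 mm long, 18 mm across; lies in the bolt hopper's bin; to stay there.
- tape_measure: tape measure, 39x96x66 mm, standing loose at the back of the bench between the hoppers; not part of the job.
- pliers: pliers, 64x160x14 mm, lying loose on the left of the work; not part of the job.

How it is judged (in metres and radians):
On the way, in this order (a step that is already met when the one before it is completed fails the run):
1. the catch pan stands under the nut hopper, near its rear bar, while the gate is still shut (x of pan in the frame of nut_hopper between -0.03 and -0.008 m and y of pan in the frame of nut_hopper between -0.012 and 0.012 m and angle between the x axis of pan and the x axis of nut_hopper, either way round below 0.2 rad and angle between pan's own z axis and vertical below 0.1 rad and value of joint nut_gate below 0.008 m and linear speed of pan below 0.02 m/s), for 0.2 s.
2. the nut gate is pulled out to its stop, with the pan in place (x of pan in the frame of nut_hopper between -0.03 and -0.008 m and y of pan in the frame of nut_hopper between -0.012 and 0.012 m and angle between the x axis of pan and the x axis of nut_hopper, either way round below 0.2 rad and angle between pan's own z axis and vertical below 0.1 rad and value of joint nut_gate above 0.074 m), for 0.1 s.
3. all nuts are out of the hopper and the gate is pushed home (value of joint nut_gate below 0.003 m and z of each of nut0, nut1, nut2, nut3 in the frame of nut_hopper below 0.045 m), for 0.2 s.
At the end, for the whole second after the job is handed in: All nuts at rest in the pan; pan level under the nut hopper (centre 8 to 30 mm in front of its centre, 12 mm sideways, 0.2 rad); nut gate shut within 3 mm, bolt gate within 8 mm, bolts in their bin; both hoppers upright within 8 mm of where they stood (x of nut0 in the frame of pan between -0.06 and 0.06 m and y of nut0 in the frame of pan between -0.046 and 0.046 m and z of nut0 in the frame of pan between -0.005 and 0.045 m and linear speed of each of nut0, nut1, nut2, nut3 below 0.02 m/s and x of nut1 in the frame of pan between -0.06 and 0.06 m and y of nut1 in the frame of pan between -0.046 and 0.046 m and z of nut1 in the frame of pan between -0.005 and 0.045 m and x of nut2 in the frame of pan between -0.06 and 0.06 m and y of nut2 in the frame of pan between -0.046 and 0.046 m and z of nut2 in the frame of pan between -0.005 and 0.045 m and x of nut3 in the frame of pan between -0.06 and 0.06 m and y of nut3 in the frame of pan between -0.046 and 0.046 m and z of nut3 in the frame of pan between -0.005 and 0.045 m and x of pan in the frame of nut_hopper between -0.03 and -0.008 m and y of pan in the frame of nut_hopper between -0.012 and 0.012 m and angle between the x axis of pan and the x axis of nut_hopper, either way round below 0.2 rad and angle between pan's own z axis and vertical below 0.1 rad and value of joint nut_gate below 0.003 m and value of joint bolt_gate below 0.008 m and x of bolt0 in the frame of bolt_hopper between -0.07 and 0.07 m and y of bolt0 in the frame of bolt_hopper between -0.07 and 0.07 m and z of each of bolt0, bolt1 in the frame of bolt_hopper above 0.045 m and x of bolt1 in the frame of bolt_hopper between -0.07 and 0.07 m and y of bolt1 in the frame of bolt_hopper between -0.07 and 0.07 m and distance of each of nut_hopper, bolt_hopper from where it was at the start of the episode below 0.008 m and angle between each of nut_hopper, bolt_hopper's own z axis and vertical below 0.05 rad); the robot touches nothing.
It fails at once if a hopper is dragged or shoved more than 8 mm (distance of any of nut_hopper, bolt_hopper from where it was at the start of the episode above 0.008 m).
It fails at once if the bolt hopper's gate is opened (more than 8 mm) (value of joint bolt_gate above 0.008 m).
It fails at once if the tape measure or the pliers are moved more than 30 mm (distance of any of tape_measure, pliers from where it was at the start of the episode above 0.03 m).
It also fails if it takes over 51 s, if anything falls off the work surface, if the arm or the gripper's body presses on something with over 40 N, if the wrist force passes 120 N, or if a joint passes its speed limit or range.

## Working session

There is one attempt and no reset: what is moved stays moved. The work goes in short steps, each a Python script; the robot and the scene stay as the last script left them, time stands still between calls to the robot, and variables do not carry over. Pictures are saved under pics/ and viewed, at most 10 in all, crops included, and the job is handed in when it is done.

```bash
ls; mkdir -p pics
cat > h.py <<'E'
from plant import *
import numpy as np, cv2
def snap(n,f):
    s=snapshot(n); cv2.imwrite('pics/'+f+'.png',s['image'][:,:,::-1]); np.savez('pics/'+f+'.npz',**s); return s
def cloud(s):
    z=s['z_map'];v,u=np.mgrid[:z.shape[0],:z.shape[1]]
    P=np.stack([(u-s['cx'])/s['fx']*z,-(v-s['cy'])/s['fy']*z,-z,np.ones_like(z)],-1)
    W=P@np.array(s['world_from_camera']).T
    W[z==0]=np.nan
    return W[...,:3]
E
python3 - <<'E'
from h import *
for n in('scene','side'):
    s=snap(n,n+'0');print(s.keys(),s['fx'],s['cx'],np.round(s['world_from_camera'],2).tolist(),(s['z_map']>0).mean())
print(state())
E
```

```text
pics
dict_keys(['image', 'z_map', 'fx', 'fy', 'cx', 'cy', 'world_from_camera']) 494.6329947603953 319.0430253339406 [[0.86, 0.36, -0.36, 85.74], [-0.51, 0.63, -0.59, -719.29], [0.02, 0.69, 0.73, 1112.5], [0.0, 0.0, 0.0, 1.0]] 0.995234375
dict_keys(['image', 'z_map', 'fx', 'fy', 'cx', 'cy', 'world_from_camera']) 466.95460388550043 322.65365156747384 [[1.0, 0.05, -0.06, 504.26], [-0.08, 0.5, -0.86, -1015.17], [-0.02, 0.86, 0.51, 772.21], [0.0, 0.0, 0.0, 1.0]] 0.98437109375
{'time_s': 0.1, 'joint_positions': array([-2.42612195e-03,  3.53607805e-01,  1.63400325e+00,  1.18442912e-06,
        1.15522548e+00, -2.36846681e-03]), 'dq': array([ 0.00179021, -0.00229715, -0.00173233,  0.00088688, -0.00120796,
        0.00065476]), 'joint_torque': array([-8.71753400e-04, -5.94903338e+01, -3.34933627e+01,  6.98069832e-02,
        1.83198228e-02, -2.35421521e-05]), 'position': array([ 6.24596065e+02, -1.49737544e-02,  2.30944886e+02]), 'orientation': array([-4.41214593e-04,  7.07127198e-01,  7.07086091e-01, -4.38340012e-04]), 'contact_force': array([ 0.32377009,  0.38949701, -0.24464123]), 'wrist_torque': array([-0.0289148 ,  0.01123303, -0.02084903]), 'finger_force': 0.0, 'width': 0.9988236296355477}
```

View pics/scene0.png

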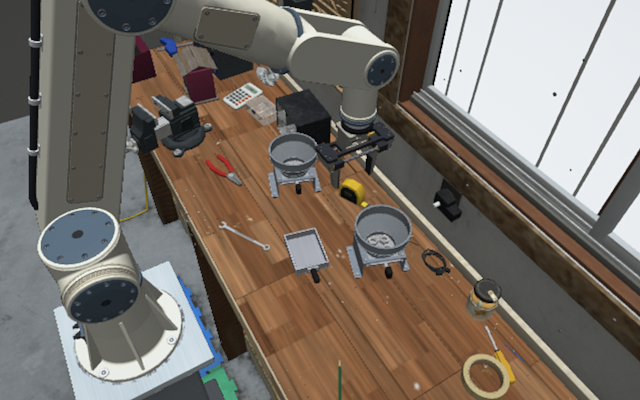

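View pics/side0.png

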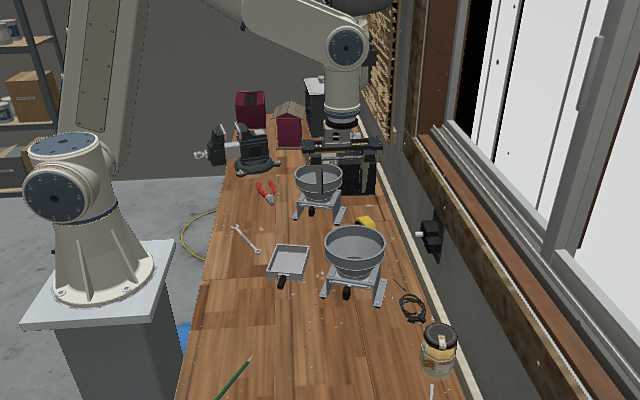

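The nut hopper is the right/near one: nuts are visible in its bin at about scene (380,241), with its grip at (389,271). The pan is at scene (306,250) with its handle at (316,274), and the bolt hopper at (293,155). Next I'll measure them from depth.

```bash
cat > m.py <<'E'
from h import *
from scipy.optimize import least_squares
R={'scene0':dict(rim=(345,200,420,275),pan=(275,220,335,290)),'side0':dict(rim=(315,215,395,285),pan=(258,235,318,295))}
for f in R:
    s=dict(np.load(f'pics/{f}.npz'));W=cloud(s);im=s['image'].astype(int)
    def box(b,W=W): x0,y0,x1,y1=b; return W[y0:y1,x0:x1].reshape(-1,3),im[y0:y1,x0:x1].reshape(-1,3)
    P,C=box(R[f]['rim']); m=(P[:,2]>143)&(P[:,2]<158);q=P[m]
    r=least_squares(lambda p:np.hypot(q[:,0]-p[0],q[:,1]-p[1])-p[2],[*q[:,:2].mean(0),68],loss='soft_l1')
    print(f,'rim',r.x,'z',np.percentile(q[:,2],[5,50,95]),len(q))
    c=r.x[:2]
    b=R[f]['rim'];P,C=box((b[0]-15,b[1],b[2]+25,b[3]+35))
    m=(C.max(1)<60)&(P[:,2]>40)&(P[:,2]<90)&(np.hypot(*(P[:,:2]-c).T)<130);q=P[m]
    print(' grip',len(q),np.median(q,0),q.min(0),q.max(0), 'dir',np.degrees(np.arctan2(*(np.median(q,0)[:2]-c)[::-1])))
    P,C=box(R[f]['pan']); dark=C.max(1)<60
    h=P[dark&(P[:,2]>5)&(P[:,2]<30)]; top=h[h[:,2]>19]
    print(' handle',len(h),np.median(h,0),'top',len(top),np.median(top,0),top.min(0),top.max(0))
    m=~dark&(P[:,2]>20)&(P[:,2]<32);q=P[m]
    (cc,sz,a)=cv2.minAreaRect(q[:,:2].astype(np.float32));print(' pan',len(q),cc,sz,a,np.median(q[:,2]))
E
python3 m.py
```

```text
scene0 rim [ 641.22994345 -128.27639535   69.26572491] z [143.87638284 148.30938445 151.8148177 ] 387
 grip 126 [ 606.93888982 -197.66319254   63.07144398] [ 574.72896816 -219.05450018   40.16589884] [682.7480824  -59.5690455   79.72678714] dir -116.29864781798071
 handle 87 [462.31392091 -93.90746292  20.79771286] top 60 [463.06166301 -93.76471054  21.70726065] [ 455.18208544 -114.92480772   19.29499007] [473.18841907 -73.90710619  27.65059771]
 pan 291 (479.7209167480469, -27.279869079589844) (162.542724609375, 93.65982818603516) 76.67866516113281 25.295074718490014
side0 rim [ 640.42705312 -128.94142675   69.14611183] z [143.76798612 148.52116421 151.38012767] 440
 grip 107 [ 611.19756106 -213.89373903   71.31229308] [ 573.86669635 -220.93136568   47.66586602] [690.60095756 -87.08450555  78.55946562] dir -108.98677312985573
 handle 89 [ 463.06540508 -100.26573351   21.18643935] top 61 [463.06540508 -96.43189551  21.84166749] [ 455.45551816 -115.25819785   19.28072045] [473.07164051 -74.1783744   24.73592027]
 pan 310 (479.0032958984375, -26.842445373535156) (163.02359008789062, 93.7063980102539) 77.66401672363281 25.714177039731567
```

Run:
```python
from h import *
reach([555,-190,330],state()['orientation'])
s=snap('wrist','w1');print(s['fx'],np.round(s['world_from_camera'],2).tolist(),state()['time_s'],state()['contact_force'])
s=snap('side','side1')
```

```text
277.9526337744034 [[1.0, -0.0, 0.0, 555.65], [-0.0, 0.96, 0.28, -110.66], [-0.0, -0.28, 0.96, 480.78], [0.0, 0.0, 0.0, 1.0]] 1.05 [-0.44345765  0.30799697 -0.00937785]
```

View pics/w1.png

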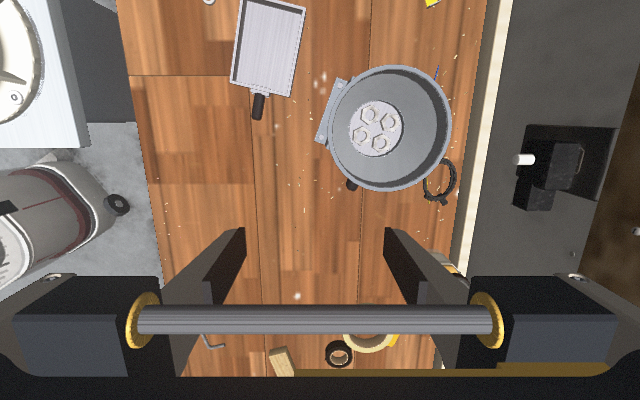

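The wrist view confirms four nuts in the bin at (375,128). The pan is at (268,48) with its handle at (259,105), the hopper's left foot edge runs (343,80)–(320,140), and the grip is at (352,185).

```bash
cat > m2.py <<'E'
from h import *
c=np.array([640.8,-128.6])
for f in('w1','side0','scene0','side1'):
    s=dict(np.load(f'pics/{f}.npz'));W=cloud(s).reshape(-1,3);C=s['image'].astype(int).reshape(-1,3)
    d=W[:,:2]-c; r=np.hypot(*d.T)
    grey=(np.ptp(C,axis=1)<25)&(C.max(1)>70)
    dark=(C.max(1)<60)
    # left foot/flange, low parts
    m=grey&(r<130)&(W[:,2]>3)&(W[:,2]<70)
    q=W[m]
    if len(q)>10:
        (cc,sz,a)=cv2.minAreaRect(q[:,:2].astype(np.float32));print(f,'feet',len(q),cc,sz,a,np.median(q[:,2]))
    for l in [(d[:,0]<-30)]:
        q=W[m&l&(W[:,2]<45)]
        if len(q)>10:
            (cc,sz,a)=cv2.minAreaRect(q[:,:2].astype(np.float32));print('  left foot',len(q),cc,sz,a,np.median(q[:,2]))
    g=W[dark&(r>62)&(r<115)&(d[:,1]<-40)&(d[:,0]<10)&(W[:,2]>55)&(W[:,2]<85)]
    if len(g):
        t=g[g[:,2]>74]
        print('  grip',len(g),np.median(g,0),'top',len(t),np.median(t,0) if len(t) else'', )
        if len(t)>3:print('   top rect',cv2.minAreaRect(t[:,:2].astype(np.float32)))
    p=(W[:,0]>420)&(W[:,0]<550)&(W[:,1]>-75)&(W[:,1]<90)&grey&(W[:,2]>-3)&(W[:,2]<35)
    q=W[p&(W[:,2]>17)]
    if len(q)>20:print('  pan',len(q),cv2.minAreaRect(q[:,:2].astype(np.float32)),np.median(q[:,2]))
    q=W[dark&(W[:,0]>440)&(W[:,0]<490)&(W[:,1]>-125)&(W[:,1]<-60)&(W[:,2]>18)&(W[:,2]<30)]
    if len(q)>4:print('  handle',len(q),cv2.minAreaRect(q[:,:2].astype(np.float32)),np.median(q[:,2]))
E
python3 m2.py
```

```text
w1 feet 2295 (641.97119140625, -152.8667755126953) (115.7252426147461, 220.12562561035156) 44.900794982910156 61.586936446792606
  left foot 614 (579.9830322265625, -101.12554931640625) (105.03263854980469, 19.069074630737305) 70.1888427734375 8.072408918157265
  grip 46 [ 606.54424267 -207.33692625   73.78514484] top 21 [ 609.48614    -207.41127182   75.25891328]
   top rect ((611.5236206054688, -208.49111938476562), (11.172675132751465, 11.42037582397461), 71.87158203125)
  pan 1007 ((482.805908203125, -11.903648376464844), (129.25535583496094, 93.54920959472656), 77.2147445678711) 25.944083598260306
  handle 52 ((464.7630615234375, -93.02342224121094), (37.489131927490234, 14.251222610473633), 76.25192260742188) 19.760880674237
side0 feet 887 (661.2383422851562, -139.5170135498047) (112.36405181884766, 206.64117431640625) 76.99732208251953 62.309450898586306
  left foot 96 (572.8251953125, -124.4700927734375) (62.918338775634766, 22.237957000732422) 70.04422760009766 9.623112944887112
  grip 91 [ 611.18332082 -214.61591037   71.73077225] top 39 [ 612.43249411 -209.27017799   76.61
[... 1177 characters left out ...]
97265625) (199.5174560546875, 143.2686767578125) 6.515744686126709 61.84407062276455
  left foot 95 (565.7578735351562, -159.8133544921875) (144.00051879882812, 28.157894134521484) 79.12749481201172 9.720108240410013
  grip 91 [ 610.91076585 -214.43877526   72.72953763] top 37 [ 612.43821024 -208.49190375   76.88100892]
   top rect ((612.1177368164062, -207.8594512939453), (22.241031646728516, 12.152029991149902), 63.09078598022461)
  pan 312 ((482.0884704589844, -13.243118286132812), (130.47720336914062, 93.19711303710938), 77.2339096069336) 25.061515883811524
  handle 65 ((463.76458740234375, -93.9608383178711), (40.293060302734375, 14.720613479614258), 79.9276351928711) 21.849532492344565
```

```bash
cat >> h.py <<'E'
from scipy.spatial.transform import Rotation as Ro
HC=np.array([640.8,-128.6]);HA=70.2
def ori(a,lean=40):
    a,l=np.radians([a,lean]); xh=np.array([np.cos(a),np.sin(a),0]); yh=np.array([-xh[1],xh[0],0])
    z=np.sin(l)*xh-np.cos(l)*np.array([0,0,1]); y=-yh; x=np.cross(y,z)
    q=Ro.from_matrix(np.c_[x,y,z]).as_quat(); return np.r_[q[3],q[:3]], z
def ax(a): a=np.radians(a); return np.array([np.cos(a),np.sin(a)])
def hp(x,y=0,z=0):  # hopper frame -> world
    u=ax(HA); return np.r_[HC+x*u+y*np.array([-u[1],u[0]]),z]
def hf(): # force, along hopper x,y,z
    F=state()['contact_force'];u=ax(HA);return np.array([F[:2]@u,F[:2]@[-u[1],u[0]],F[2]])
def hpos(): # TCP in hopper frame
    p=state()['position'];u=ax(HA);d=p[:2]-HC;return np.array([d@u,d@[-u[1],u[0]],p[2]])
E
python3 - <<'E'
from h import *
qp,zp=ori(77.3); qh,zh=ori(HA)
g=np.array([463.7,-97,22.])
for p,q in((g-100*zp,qp),(g,qp),(np.r_[440,-200,22],qh),(hp(-240,0,22),qh),(hp(-106,0,22),qh),(hp(-84,0,66),qh),(hp(-160,0,66),qh),(hp(-250,0,200),qh)):
    r=solve_ik(p,q); print(np.round(p),None if r is None else np.round(r,2))
reach(g-100*zp,qp); grip(0.45); move_linear(g-20*zp); move_linear(g,rate=60)
s=state();print(s['time_s'],s['position'],s['contact_force'],s['width'])
grip(0.0)
s=state();print(s['time_s'],s['position'],s['contact_force'],s['width'],s['finger_force'])
E
```

```text
[ 450. -160.   99.] [-0.75  0.53  1.94  0.65  1.16 -0.95]
[464. -97.  22.] [-0.65  0.64  2.01  0.78  0.98 -1.04]
[ 440 -200   22] [-0.84  0.66  1.95  0.72  1.04 -1.03]
[ 560. -354.   22.] [-0.86  0.85  1.49  0.63  1.26 -0.85]
[ 605. -228.   22.] [-0.69  0.79  1.63  0.74  1.12 -0.81]
[ 612. -208.   66.] [-0.66  0.72  1.65  0.73  1.15 -0.75]
[ 587. -279.   66.] [-0.76  0.75  1.58  0.67  1.23 -0.79]
[ 556. -364.  200.] [-0.87  0.64  1.43  0.59  1.49 -0.7 ]
4.1333 [463.53058885 -96.72264212  21.81915804] [ 0.51831085 -0.17190012 -0.04496212] 0.44772368023522274
4.6333 [463.68340786 -97.10601218  22.09323132] [ 0.23384629 -1.05064905  0.58327426] 0.17415106311554918 29.999640583992004
```

Run:
```python
from h import *
qp,zp=ori(77.3); qh,zh=ori(HA)
F=lambda t:print(t,np.round(hpos(),1),np.round(hf(),2),state()['width'],state()['time_s'])
move_linear([440,-210,22],rate=120);F('a')
move_linear(hp(-250,0,22),qh,rate=120);F('b')
snap('scene','scene2');snap('side','side2')
for f in('scene2','side2'):
    s=dict(np.load(f'pics/{f}.npz'));W=cloud(s).reshape(-1,3);C=s['image'].astype(int).reshape(-1,3)
    u=ax(HA);d=W[:,:2]-HC;H=np.c_[d@u,d@[-u[1],u[0]]]
    grey=(np.ptp(C,axis=1)<25)&(C.max(1)>70)
    m=grey&(H[:,0]>-235)&(H[:,0]<-60)&(abs(H[:,1])<70)&(W[:,2]>17)&(W[:,2]<34)
    q=H[m];print(len(q),cv2.minAreaRect(q.astype(np.float32)),np.median(W[m,2]),q.max(0),q.min(0))
i=np.load('pics/side2.npz')['image'];cv2.imwrite('pics/side2c.png',cv2.resize(i[180:380,220:460,::-1],None,fx=3,fy=3))
```

```text
a [-145.4  160.9   22.1] [-4.97  0.67  5.52] 0.17453000590010884 5.7417
b [-2.499e+02  2.000e-01  2.190e+01] [-0.71 -0.18 -3.08] 0.1682424796141251 7.5
  return _methods._mean(a, axis=axis, dtype=dtype,
  ret = ret.dtype.type(ret / rcount)
Traceback (most recent call last):
ValueError: zero-size array to reduction operation maximum which has no identity
```

```bash
python3 -c "
import cv2,numpy as np
a=cv2.imread('pics/side2.png')[150:390,180:480];b=cv2.imread('pics/scene2.png')[150:390,240:540]
cv2.imwrite('pics/c2.png',cv2.resize(np.hstack([a,b]),(800,320)))"
```

```text
(no output)
```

View pics/c2.png

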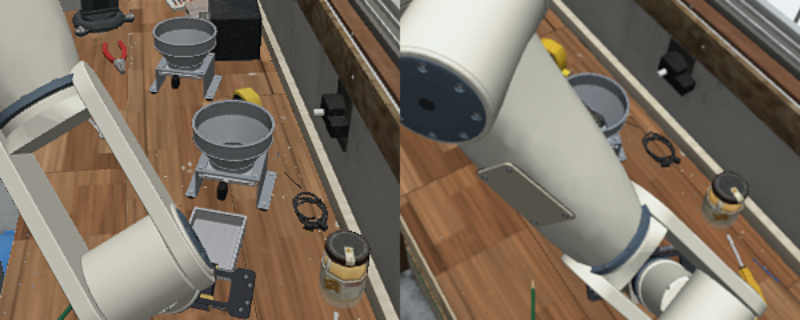

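The pan is held, level and in line in front of the nut hopper at side-crop (217,237); the arm hides it in the scene view. I'll measure its offset with the side and wrist cameras.

```bash
cat > mp.py <<'E'
from h import *
import sys
def meas(f,x0=-235,x1=-60):
    s=dict(np.load(f'pics/{f}.npz'));W=cloud(s).reshape(-1,3);C=s['image'].astype(int).reshape(-1,3)
    u=ax(HA);d=W[:,:2]-HC;H=np.c_[d@u,d@[-u[1],u[0]]]
    grey=(np.ptp(C,axis=1)<30)&(C.max(1)>70)
    m=grey&(H[:,0]>x0)&(H[:,0]<x1)&(abs(H[:,1])<70)&(W[:,2]>17)&(W[:,2]<34)
    q=H[m];print(f,len(q))
    if len(q)>20:print(cv2.minAreaRect(q.astype(np.float32)),np.median(W[m,2]),np.percentile(q,[1,99],axis=0))
if __name__=='__main__':
    snap('wrist','w2');meas('side2');meas('w2')
E
python3 mp.py
```

```text
side2 290
((-154.8148651123047, 0.35723114013671875), (93.26759338378906, 124.80628204345703), 89.96198272705078) 26.508243345126857 [[-216.64289439  -46.25418348]
 [ -93.32587577   45.85011668]]
w2 4892
((-157.49453735351562, -0.29953765869140625), (93.07353973388672, 128.846435546875), 89.9361343383789) 25.48689189418556 [[-221.07980049  -46.22955774]
 [ -94.45576096   45.74820716]]
```

View pics/w2.png

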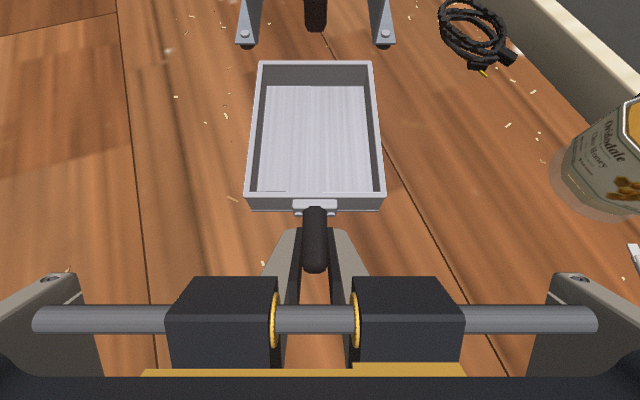

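The pan is square to the hopper and midway between the feet (feet at (245,40) and (386,40), pan front midpoint (316,63)). I'll insert it and feel for the bar.

Run:
```python
from h import *
F=lambda t:print(t,np.round(hpos(),1),np.round(hf(),2),round(state()['time_s'],2))
move_linear(hp(-160,0,22),rate=80);F('a')
move_linear(hp(-122,0,22),rate=50);F('b')
x=-122;base=hf()[0]
while x<-100:
    x+=1.5; move_linear(hp(x,0,22),rate=20); f=hf();print(x,np.round(f,1))
    if f[0]-base<-3.5 or abs(f[1])>6: break
F('c')
```

```text
a [-1.605e+02 -1.000e-01  2.200e+01] [-0.25 -0.   -3.85] 8.93
b [-1.221e+02 -1.000e-01  2.200e+01] [ 0.04 -1.19 -3.36] 9.83
-120.5 [-0.4 -0.5 -3.6]
-119.0 [ 0.2  0.4 -2.8]
-117.5 [ 0.3  0.9 -3. ]
-116.0 [-0.1 -0.5 -3. ]
-114.5 [ 0.1 -0.9 -3.1]
-113.0 [-0.5  0.3 -3.8]
-111.5 [ 0.9  0.  -3.5]
-110.0 [-0.5 -0.4 -3.6]
-108.5 [-4.4 -0.3 -3.2]
c [-109.3   -0.4   21.9] [-4.43 -0.35 -3.17] 12.08
```

Run:
```python
from h import *
from mp import meas
qh,zh=ori(HA)
F=lambda t:print(t,np.round(hpos(),1),np.round(hf(),2),round(state()['time_s'],2),round(state()['width'],3))
move_linear(hp(-109.3,0,22),rate=20);F('rel')
grip(0.42);F('open')
move_linear(hp(-109.3,0,22)-100*zh,rate=150)
g=hp(-84,0,66)
move_linear(g-80*zh,rate=150)
snap('wrist','w3');snap('side','side3');meas('w3',-80,60);meas('side3',-80,60);F('pre')
```

```text
rel [-1.094e+02 -1.000e-01  2.200e+01] [-1.51 -0.55 -3.45] 12.33 0.173
open [-109.2    0.    22.1] [-0.28 -0.24  0.61] 12.85 0.417
w3 832
((-56.420509338378906, -0.6558418273925781), (114.20162963867188, 46.82536697387695), 89.37811279296875) 25.72664522358488 [[-79.44898818 -56.25771613]
 [-34.80513809  55.09914187]]
side3 187
((-63.49560546875, 2.0530014038085938), (112.46958923339844, 36.64216995239258), 84.99397277832031) 24.82441543639709 [[-79.78518698 -46.26424238]
 [-44.52517864  56.59004929]]
pre [-135.5    0.2  126.8] [ 0.36 -0.01 -0.34] 14.23 0.415
```

View pics/w3.png

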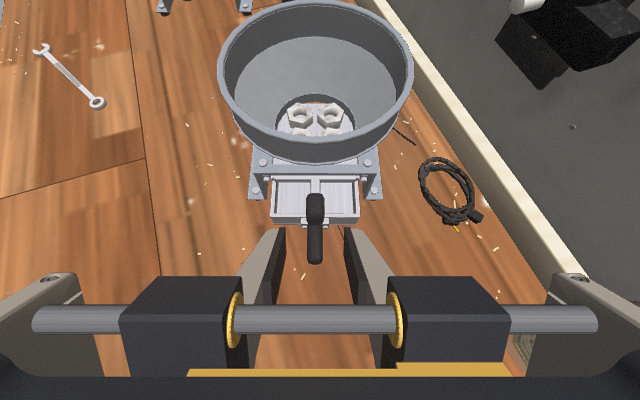

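The pan is home and square under the hopper, with its front end at (315,225). The gate's grip (315,205) lies midway between the fingers, so I'll pinch it and pull.

Run:
```python
from h import *
qh,zh=ori(HA)
F=lambda t:print(t,np.round(hpos(),1),np.round(hf(),2),round(state()['time_s'],2),round(state()['width'],3))
g=hp(-84,0,66)
move_linear(g-15*zh,rate=120);move_linear(g,rate=50);F('at')
grip(0);F('grip')
x=-84
for x in(-94,-114,-136): move_linear(hp(x,0,66),rate=40);F('pull')
while x>-178:
    x-=1.5; move_linear(hp(x,0,66),rate=25); f=hf();print(x,np.round(f,1))
    if abs(f[0])>9.5: break
F('stop')
snap('wrist','w4');snap('side','side4')
```

```text
at [-83.8   0.2  65.8] [ 1.54 -0.37 -0.02] 15.38 0.418
grip [-84.2  -0.2  66.2] [-0.84 -0.02  0.44] 15.84 0.172
pull [-94.   -0.2  66.1] [ 0.81 -1.47  0.7 ] 16.24 0.172
pull [-113.8   -0.2   66. ] [ 3.22 -2.3  -0.18] 16.89 0.174
pull [-1.36e+02 -1.00e-01  6.60e+01] [ 2.78 -2.54 -0.99] 17.59 0.169
-137.5 [ 3.9 -3.9 -1.7]
-139.0 [ 4.3 -3.5 -1.3]
-140.5 [ 3.8 -3.2 -1.5]
-142.0 [ 4.8 -3.1 -0.9]
-143.5 [ 4.3 -2.6 -1.3]
-145.0 [ 4.7 -3.5 -1.5]
-146.5 [ 4.9 -2.8 -1.6]
-148.0 [ 4.2 -2.5 -1.4]
-149.5 [ 4.6 -3.2 -1.2]
-151.0 [ 3.7 -2.  -0.7]
-152.5 [ 3.2 -2.3 -0.6]
-154.0 [ 3.4 -3.  -1.6]
-155.5 [ 3.9 -3.  -1.2]
-157.0 [ 3.8 -1.9 -0.5]
-158.5 [ 3.  -3.3 -0.5]
-160.0 [ 5.  -3.1 -1.3]
-161.5 [ 4.1 -3.  -1.9]
-163.0 [ 4.7 -2.2 -0.6]
-164.5 [ 8.7 -1.4 -2. ]
-166.0 [ 9.8 -1.7 -1.7]
stop [-164.4    0.8   65.8] [ 9.85 -1.69 -1.69] 22.59 0.171
```

View pics/w4.png

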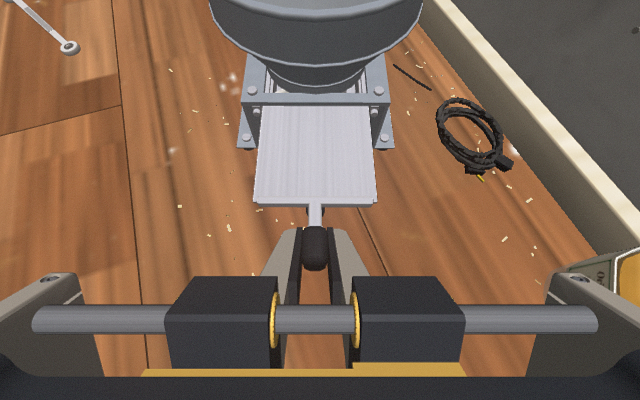

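The gate is drawn out about 80 mm to its stop (plate front edge at (316,203)). I'll check that the nuts have fallen and that the hopper hasn't moved.

Run:
```python
from h import *
from scipy.optimize import least_squares
sleep(0.4);snap('side','side5');snap('scene','scene5')
for f in('side0','side5','scene0','scene5'):
    s=dict(np.load(f'pics/{f}.npz'));W=cloud(s).reshape(-1,3);r=np.hypot(*(W[:,:2]-HC).T)
    q=W[(r<85)&(W[:,2]>143)&(W[:,2]<158)]
    o=least_squares(lambda p:np.hypot(q[:,0]-p[0],q[:,1]-p[1])-p[2],[*HC,69],loss='soft_l1').x if len(q)>50 else None
    print(f,o,len(q),'throat z',np.histogram(W[(r<38),2],[-5,10,25,40,55,65,72,80,90,100])[0])
a=cv2.imread('pics/side5.png')[210:310,300:420];b=cv2.imread('pics/scene5.png')[190:290,330:450]
cv2.imwrite('pics/c5.png',cv2.resize(np.hstack([a,b]),(800,333)))
```

```text
side0 [ 640.4270531  -128.94142675   69.14611183] 440 throat z [257   0   0   0   2   5   6   0   0]
side5 [ 639.37489828 -131.33267717   69.12740021] 397 throat z [23  4  0  0  0  4 13  2  0]
scene0 [ 641.22994345 -128.27639535   69.26572491] 387 throat z [110   0   0   0  70  68 103   6   0]
scene5 [ 640.14647764 -130.24013653   69.36388282] 146 throat z [0 0 0 0 0 0 0 0 0]
```

View pics/c5.png

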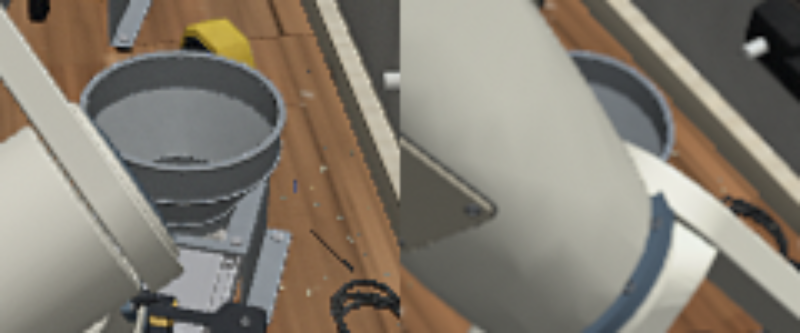

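The throat looks open and dark at crop (180,160), with no nuts left in it. The hopper has shifted about 2.5 mm outward, which is within the limit. I'll push the gate home gently.

Run:
```python
from h import *
F=lambda t:print(t,np.round(hpos(),1),np.round(hf(),2),round(state()['time_s'],2),round(state()['width'],3))
for x in(-155,-135,-115,-98,-91):
    move_linear(hp(x,0,66),rate=50);F('push')
    if hf()[0]<-10: print('JAM');raise SystemExit
while x<-80:
    x+=1; move_linear(hp(x,0,66),rate=20); f=hf();print(x,np.round(hpos()[0],1),np.round(f,1))
    if f[0]<-9: break
F('home')
snap('side','side6')
```

```text
push [-155.     0.5   66. ] [ 0.33  1.89 -0.04] 23.56 0.17
push [-135.1    0.4   66. ] [-1.2   2.94  2.59] 24.11 0.17
push [-114.9    0.4   66. ] [-0.19  4.09  2.35] 24.66 0.17
push [-97.9   0.3  66. ] [-0.52  4.53  1.98] 25.15 0.172
push [-90.9   0.3  66. ] [-0.53  4.7   3.12] 25.44 0.169
-90 -90.3 [-2.1  6.   4. ]
-89 -89.5 [-3.8  4.7  4.3]
-88 -88.5 [-3.7  6.3  4.1]
-87 -87.6 [-3.6  6.2  5.5]
-86 -86.6 [-5.1  6.   4.5]
-85 -85.6 [-4.   5.2  5.2]
-84 -84.5 [-3.   6.   4.8]
-83 -83.9 [-6.2  6.3  4.9]
-82 -83.6 [-10.6   6.4   7.4]
home [-83.6  -0.1  66.1] [-10.59   6.42   7.37] 27.69 0.172
```

Run:
```python
from h import *
from scipy.optimize import least_squares
qh,zh=ori(HA)
F=lambda t:print(t,np.round(hpos(),1),np.round(hf(),2),round(state()['time_s'],2),round(state()['width'],3))
move_linear(hp(-83.2,0,66),rate=20);F('rel')
grip(0.45);F('open')
move_linear(hp(-84,0,66)-90*zh,rate=150);F('back')
snap('wrist','w7');snap('side','side7')
reach([555,-190,330],np.array([0,.70711,.70711,0]));snap('wrist','w8');snap('scene','scene8');snap('side','side8');F('up')
for f in('w1','w8','side0','side6','side7','side8','scene0','scene8'):
    s=dict(np.load(f'pics/{f}.npz'));W=cloud(s).reshape(-1,3);C=s['image'].astype(int).reshape(-1,3);r=np.hypot(*(W[:,:2]-HC).T)
    q=W[(r<85)&(W[:,2]>143)&(W[:,2]<158)]
    o=least_squares(lambda p:np.hypot(q[:,0]-p[0],q[:,1]-p[1])-p[2],[*HC,69],loss='soft_l1').x
    d=W[:,:2]-HC;g=W[(C.max(1)<60)&(r>62)&(r<115)&(d[:,1]<-40)&(d[:,0]<10)&(W[:,2]>74)&(W[:,2]<82)]
    print(f,np.round(o,1),len(g),np.round(cv2.minAreaRect(g[:,:2].astype(np.float32))[0],1) if len(g)>5 else '')
a=cv2.imread('pics/w7.png')[0:260,180:460];b=cv2.imread('pics/w8.png')[40:220,280:474]
cv2.imwrite('pics/c7.png',np.hstack([cv2.resize(a,(400,371)),cv2.resize(b,(400,371))]))
```

```text
rel [-83.8  -0.   66.1] [-5.47  5.67  5.39] 27.99 0.173
open [-83.1  -0.1  66. ] [-0.54  0.15  0.42] 28.54 0.449
back [-141.5    0.4  134.4] [ 0.32  0.08 -0.9 ] 29.29 0.451
up [-87.9  60.4 327.2] [-0.52  0.57  0.57] 30.4 0.45
w1 [ 641.3 -126.2   68.9] 21 [ 611.5 -208.5]
w8 [ 640.7 -127.8   68.9] 16 [ 610.7 -209.8]
side0 [ 640.4 -128.9   69.1] 39 [ 612.2 -207.5]
side6 [ 639.4 -130.6   69.7] 0 
side7 [ 639.9 -130.6   69.1] 0 
side8 [ 639.9 -130.6   69.2] 38 [ 611.  -207.7]
scene0 [ 641.2 -128.3   69.3] 28 [ 611.6 -207.3]
scene8 [ 640.4 -129.8   69.2] 37 [ 610.9 -207. ]
```

View pics/c7.png

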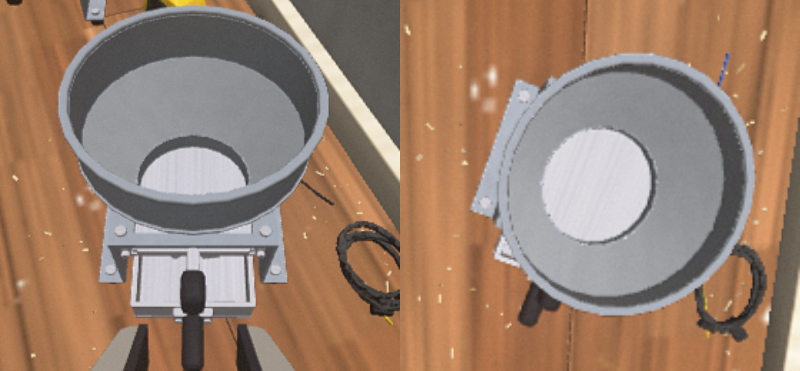

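The bin is empty, the gate is back on its inner stop, and the pan sits square underneath. No nuts are on the bench, and the hopper is about 2 mm from where it started. The arm is clear, so I'm handing in.

```bash
python3 -c "
from h import *
print(hand_in())"
```

```text
the job is handed in; nothing more can be done
None
```

The job is handed in, with no verdict returned: the pan is against the nut hopper's rear bar, the gate was pulled about 80 mm to its stop and pushed home, the bin is empty with no nuts on the bench (the nuts in the pan were not seen directly), and the nut hopper shifted about 2 mm.

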